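# Plug-gauge the clamped bearing housing

## Task

Gauge the bore of the bearing housing that is held in the screw clamp on the tooling plate with the plug gauge that fits it: the 20 mm gauge (blue ring) if the dark steel housing is clamped, the 26 mm gauge (green ring) if the bright aluminium one is. Start the close-fitting gauge in the bore clearly tilted, one edge first, then straighten it and slide it down fully home without forcing it, keeping hold until its collar sits on the housing, and let go so that it stands there. Leave the other gauges in the rack and do not disturb anything else on the bench.

Things in the scene. Friction and masses are not known exactly. Their poses are not given: they have to be found in the camera images.
- plate: aluminium tooling plate fixed on the bench, 140 (its x) by 220 (its y) by 20 mm high, origin at the centre of its underside. The screw clamp is bolted on its -y half, centred at y = -55 mm: fixed steel jaw on the +x side of the clamped housing, moving jaw and screw with a crossbar on the -x side, all no higher than 50 mm above the bench. The waiting housing stands free of any clamp at y = +55 mm
- clamp_mouth (a point): point on the plate's clamp: centre of the mouth of the clamped housing's bore, in its top face, 75 mm above the bench; axes as the plate's, z up along the bore
- housing20: dark steel bearing housing, fixed: block 50 x 50 x 55 mm high with 12 mm high bolting feet to 38 mm either side along y; round vertical blind bore in the middle of its top for the 20 mm gauge, bore 21.2 mm in diameter and 47 mm deep, sharp-edged; origin at the centre of its underside, which stands 20 mm above the bench; either in the clamp or waiting
- housing26: bright aluminium bearing housing, the same size and origin, its bore 27.2 mm in diameter and 47 mm deep for the 26 mm gauge; either in the clamp or waiting
- rack: wooden gauge rack fixed on the bench, 100 (its x) by 210 (its y) by 40 mm high, origin at the centre of its underside. Three holes 28 mm in diameter and 25 mm deep for the gauges at x = -16 mm, y = -60, 0 and 60 mm (hole floor 15 mm above the bench); a row of thin steel punches at x = +34 mm stands up to 72 mm above the bench
- gauge20: plug gauge, 110 mm long: from its origin (centre of the flat gauging end) along its own +z: bright steel gauging cylinder 20 mm in diameter and 40 mm long, its end edge chamfered 1.5 mm wide over 3 mm; steel collar 34 mm in diameter from 40 to 45 mm; round knurled aluminium handle 18 mm in diameter from 45 to 110 mm with a blue ring at 96 to 106 mm; about 170 g. Starts upright, handle up, loose in one of the rack holes
- gauge23: plug gauge, 110 mm long: from its origin (centre of the flat gauging end) along its own +z: bright steel gauging cylinder 23 mm in diameter and 40 mm long, its end edge chamfered 1.5 mm wide over 3 mm; steel collar 34 mm in diameter from 40 to 45 mm; round knurled aluminium handle 18 mm in diameter from 45 to 110 mm with a yellow ring at 96 to 106 mm; about 200 g. Starts upright, handle up, loose in one of the rack holes. It fits neither housing (too thick or far too slack)
- gauge26: plug gauge, 110 mm long: from its origin (centre of the flat gauging end) along its own +z: bright steel gauging cylinder 26 mm in diameter and 40 mm long, its end edge chamfered 1.5 mm wide over 3 mm; steel collar 34 mm in diameter from 40 to 45 mm; round knurled aluminium handle 18 mm in diameter from 45 to 110 mm with a green ring at 96 to 106 mm; about 240 g. Starts upright, handle up, loose in one of the rack holes
- dial_stand: loose bystander: green C-shaped dial indicator stand, base 110 x 85 mm, 253 mm tall, column at its +x end, arm over the base, 2.4 kg; origin at the centre of its underside; it stands in the middle of the bench between the plate and the rack
- scale: loose bystander: flat black pocket scale, 120 x 78 x 19 mm; origin at the centre of its underside
- funnel: loose bystander: steel funnel standing mouth down, 88 mm wide, 85 mm high, behind the plate; origin at the centre of its underside
- oil_bottle: loose bystander: oil bottle with a red cap, 48 mm in diameter, 130 mm high, in front of the rack; origin at the centre of its underside
- file: loose bystander: flat file 270 mm long lying along its own x, black handle at -x, up to 26 mm high; origin on its length 128 mm from the handle's end
- tin_cup: loose bystander: small steel cup, 68 mm in diameter, 70 mm high; origin at the centre of its underside
- caliper: loose bystander: digital caliper lying along its own x, 225 mm long, 14 mm high; origin under the middle of its beam

How it is judged:
By the outcome, as a careful person would: the job done as asked, in the order asked, and still so for the second after the job is handed in, with the robot touching nothing.
It also fails if it takes over 51 s, if anything falls off the work surface, if the arm or the gripper's body presses on something with over 40 N, if the wrist force passes 120 N, or if a joint passes its speed limit or range.

## Robot

A 6-joint arm with a two-finger parallel gripper is mounted at the origin on the work surface. World frame = base frame: x ahead of the robot, y to its left, z up, the work surface at z = 0. Lengths are in m, angles in rad, forces in N, time in s.
With the tool pointing down it reaches from about 0.3 to 0.75 m from the base axis. Payload 8.5 kg.
Tool frame: the origin (TCP) lies at the centre of the arm's flange, where the gripper is bolted on; the fingertips stand 173 mm ahead of it and the grasp point (between the pads) lies 155 mm ahead of it (ctrl.grip_point_offset is the distance from the TCP to the grasp point, in m); z points along the fingers, y is the line along which they close (so a half turn about z gives the same grasp; the last joint's range is limited). The gripper opens to 85 mm and grips with 20 to 120 N. Pads are 22 mm wide; open, the fingers measure 114 mm over their backs; the gripper's body (76 mm by 85 mm) begins 54 mm behind the grasp point. The pads swing forward as they close: fully open they stand 13 mm farther back than shut.
Start: joints at [1.031, 0.381, 1.297, -0, 1.464, -0.215], TCP at [0.176, 0.521, 0.405] pointing down, gripper open.
Joint ranges: [-3.11, 3.11], [-0.89, 2.33], [0.22, 2.48], [-1.42, 4.56], [0.17, 2.85], [-2.88, 2.88]. Speed limits (rad/s): [2.39, 2.39, 3.14, 3.14, 3.14, 3.14].

## Interface

Orientations are given as a unit quaternion [x, y, z, w].
In Python, from plant import sensors, read_camera, calibration, ctrl gives the robot as it stands. The module is installed in compiled form; this text tells all that it offers.
- The arm moves only by the tool jog_arm, never from a script. Its argument "deltas" is a list of rows, each an object of numbers: "tx", "ty", "tz": the shift along the tool's x, y, z in mm; "yaw": the turn about the tool's z in degrees. A call has 1 to 12 rows; each row shifts and turns the commanded pose from where the row before left it, along the tool's axes as they then stand; what a row does not reach is not made up. A row lasts 1/12 s, in which the tool goes at most 41.7 mm and 7.16 degrees, less where a joint would pass 70% of its speed; a pose out of reach is approached as far as the arm can. A call with a gripper value outside its range is refused whole. "gripper" is the opening, from 0 (shut) to 1 (fully open), set as the call begins (left out, the last holds). The fingers move at their own pace and stop on an object; "newtons" is the grip in N (left out, the last holds). Time passes only in rows, so rows that do not move let the fingers close. It gives the time, the measured TCP pose, the force, the opening and the grip force at its end, in the units of the state.
- sensors.sense(): the state, without advancing time (a new reading comes with each control period).
- read_camera(name): name is "scene" or "side" or "wrist"; returns the picture (420x560x3 uint8, red, green, blue); there is no depth.
- calibration(name): a dict with "camera_matrix" (3x3 intrinsics, pixels), "rvec" (rotation vector, rad) and "tvec" (3), from world to camera coordinates, as OpenCV has them. Camera axes: x right, y down, z forward; pixel columns grow to the right and rows downward; lengths in m; the calibration is good to about 2 mm. A picture is of the moment at which its call begins: read the wrist's pose just before it. calibration takes no time and is no camera call; for the wrist camera it gives the pose at the moment of the call.
- ctrl.hand_in(): hands the job in; it is judged then, once.
The state is a dict: "clock": time; "q": joint angles; "joint_vel": joint speeds; "joint_torque": joint torques, N m; "position": TCP position; "ee_rot": TCP orientation; "wrist_force": force on the tool from outside, world axes, zero at the start; "ft_torque": the same for the moment, N m; "opening": finger opening in m; "grip_force": force on a finger pad.
Only numpy, scipy, OpenCV 4.12 (cv2) and the standard library are available. Lean on these libraries where they do the work, as an engineer would, in place of code of your own. Each camera call takes 0.05 s, during which the arm holds its last target. There are 200 camera calls.

## Working session

There is one attempt and no reset: what is moved stays moved. The work goes in short steps, Python scripts to look and compute and a tool call to move; the robot and the scene stay as the last step left them, time stands still between calls to the robot, and variables do not carry over. Pictures are saved under pics/ and viewed, at most 11 in all, crops included, and the job is handed in when it is done.

Besides the shell and the picture viewer there is one more tool, called after ">>>" as name([rows], argument=value, ...), one row to a line, values as JSON. jog_arm: Moves the arm, as the interface text tells. Its arguments: {"type":"object","properties":{"deltas":{"type":"array","items":{"type":"object","properties":{"tx":{"type":"number"},"ty":{"type":"number"},"tz":{"type":"number"},"yaw":{"type":"number"}}}},"gripper":{"type":"number"},"newtons":{"type":"number"}},"required":["deltas"]}

```bash
mkdir -p pics
cat > h.py <<'E'
import numpy as np, cv2
from plant import sensors, read_camera, calibration, ctrl
from scipy.spatial.transform import Rotation as R
def cam(n):
    c=calibration(n); return np.array(c["camera_matrix"]),cv2.Rodrigues(np.array(c["rvec"],float))[0],np.array(c["tvec"],float).ravel()
def ray(n,u,v,c=None):
    K,Rm,t=c or cam(n); d=Rm.T@np.linalg.inv(K)@[u,v,1]; return -Rm.T@t,d/np.linalg.norm(d)
def onz(n,u,v,z,c=None):
    o,d=ray(n,u,v,c); return o+d*(z-o[2])/d[2]
def proj(n,P,c=None):
    K,Rm,t=c or cam(n); p=K@(Rm@np.array(P)+t); return p[:2]/p[2]
def tri(rays):
    A=sum(np.eye(3)-np.outer(d,d) for o,d in rays); b=sum((np.eye(3)-np.outer(d,d))@o for o,d in rays); return np.linalg.solve(A,b)
def shot(n,f):
    i=read_camera(n); cv2.imwrite(f"pics/{f}.png",i[:,:,::-1]); return i
E
python3 - <<'E'
from h import *
s=sensors.sense(); print(s); print(ctrl.grip_point_offset)
print(R.from_quat(s["ee_rot"]).as_matrix().round(3))
for n in("scene","side","wrist"):
    shot(n,n+"0"); o,d=ray(n,280,210); print(n,o.round(3),d.round(3))
a=np.hstack([cv2.imread("pics/scene0.png"),cv2.imread("pics/side0.png")])
E
```

```text
{'clock': 0.0, 'q': array([ 1.03067909e+00,  3.81213724e-01,  1.29827659e+00,  1.00144947e-05,
        1.46361731e+00, -2.15299608e-01]), 'joint_vel': array([-0.00230733,  0.00198409, -0.00110574,  0.00092953,  0.00052232,
       -0.00156271]), 'joint_torque': array([ 3.25719911e-04, -4.48463202e+01, -2.31279230e+01, -2.92647574e-04,
        4.84690361e-03, -1.84289512e-06]), 'position': array([0.17550204, 0.5211996 , 0.40409673]), 'ee_rot': array([ 1.61696273e-01,  9.86840282e-01, -7.02257748e-04, -2.83981985e-04]), 'wrist_force': array([-0.45538684,  0.90387443, -0.2618364 ]), 'ft_torque': array([-0.00155759, -0.05068299,  0.00452545]), 'grip_force': 0.0, 'opening': 0.08545849847192598}
0.1547
[[-0.948  0.319 -0.001]
 [ 0.319  0.948 -0.001]
 [ 0.    -0.001 -1.   ]]
scene [1.522 0.385 0.938] [-0.736 -0.305 -0.605]
side [-0.208 -1.367  1.032] [ 0.395  0.758 -0.52 ]
wrist [0.112 0.544 0.372] [ 0.265 -0.091 -0.96 ]
```

View pics/scene0.png

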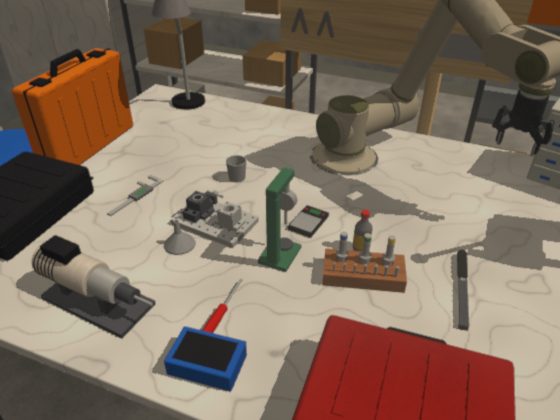

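View pics/side0.png

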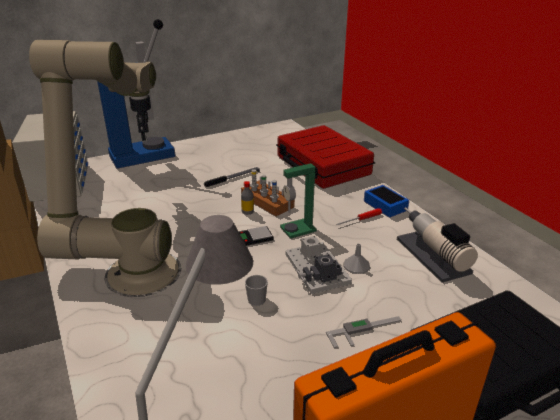

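Run:
```python
from h import *
a=cv2.imread("pics/scene0.png"); b=cv2.imread("pics/side0.png")
r=lambda i,x,y,w,h:cv2.resize(i[y:y+h,x:x+w],(400,300),interpolation=cv2.INTER_CUBIC)
cv2.imwrite("pics/z.png",np.vstack([np.hstack([r(a,165,165,100,75),r(a,315,215,100,75)]),np.hstack([r(b,275,225,100,75),r(b,230,155,100,75)])]))
```

```text
(no output)
```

View pics/z.png

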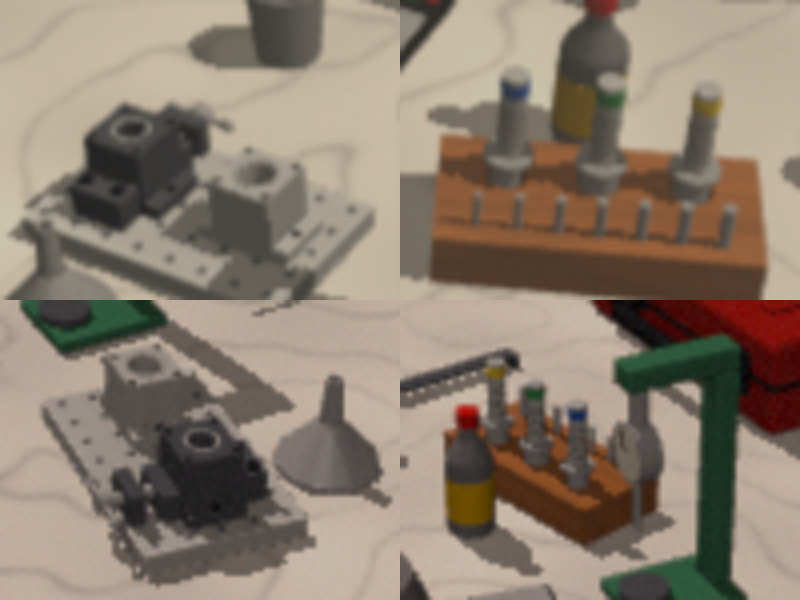

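Run:
```python
from h import *
for nm,a,b,z in(("bore",(198,197),(325.7,259.5),.075),("bore26",(229.5,208),(311.5,241),.075),("blue",(343.7,233.5),(274.3,181),.125),("green",(367.6,235),(263.5,176.5),.125),("yel",(392,237.2),(254,171.5),.125)):
    p=onz("scene",*a,z);q=onz("side",*b,z);t=tri([ray("scene",*a),ray("side",*b)]);print(nm,p.round(4),q.round(4),t.round(4))
print(R.from_rotvec(np.array(calibration("scene")["rvec"])).as_matrix().round(2))
```

```text
bore [ 0.5061 -0.2945  0.075 ] [ 0.509  -0.2997  0.075 ] [ 0.5081 -0.2963  0.0744]
bore26 [ 0.5185 -0.1852  0.075 ] [ 0.5208 -0.1922  0.075 ] [ 0.5204 -0.1874  0.0738]
blue [0.5617 0.1616 0.125 ] [0.5591 0.1541 0.125 ] [0.5608 0.1603 0.1227]
green [0.5443 0.2189 0.125 ] [0.5388 0.206  0.125 ] [0.542  0.2169 0.1207]
yel [0.5293 0.2775 0.125 ] [0.5241 0.2611 0.125 ] [0.5277 0.2752 0.1202]
[[-0.37  0.93  0.01]
 [ 0.56  0.23 -0.79]
 [-0.74 -0.29 -0.61]]
```

Run:
```python
from h import *
print([onz("scene",*p,0).round(3) for p in((260,263),(290,270),(302,247),(272,238))])
print([onz("side",*p,0).round(3) for p in((281,231),(298,238),(317,228))])
a=cv2.imread("pics/scene0.png"); b=cv2.imread("pics/side0.png")
for n,i in(("scene",a),("side",b)):
    h=cv2.cvtColor(i,cv2.COLOR_BGR2HSV); m=cv2.inRange(h,(60,90,20),(90,255,255))
    k,l,st,c=cv2.connectedComponentsWithStats(m); j=1+st[1:,4].argmax(); ys,xs=np.where(l==j)
    top=ys.argmin(); print(n,st[j],xs[top],ys[top],onz(n,xs[top],ys[top],.253).round(3), onz(n,xs.min(),ys[xs.argmin()],.25).round(3),onz(n,xs.max(),ys[xs.argmax()],.25).round(3))
```

```text
[array([ 0.62 , -0.046,  0.   ]), array([0.615, 0.039, 0.   ]), array([0.516, 0.036, 0.   ]), array([ 0.512, -0.057,  0.   ])]
[array([0.511, 0.006, 0.   ]), array([ 0.544, -0.062,  0.   ]), array([ 0.639, -0.037,  0.   ])]
scene [272 182   9   9  27] 278 182 [ 0.587 -0.007  0.253] [ 0.604 -0.015  0.25 ] [ 0.585 -0.002  0.25 ]
side [281 164  35  74 884] 309 164 [ 0.614 -0.004  0.253] [ 0.351 -0.299  0.25 ] [ 0.426 -0.361  0.25 ]
```

>>> jog_arm([
  {"tx":-30,"ty":-13,"tz":0},
  {"tx":-30,"ty":-13},
  {"tx":-30,"ty":-13},
  {"tx":-30,"ty":-13},
  {"tx":-30,"ty":-13},
  {"tx":-30,"ty":-13},
  {"tx":-30,"ty":-13},
  {"tx":-30,"ty":-13},
  {"tx":-30,"ty":-13},
  {"tx":-30,"ty":-13},
], gripper=0.45)

```text
$.deltas[0]: bad value
```

>>> jog_arm([
  {"tx":-30,"ty":-13},
  {"tx":-30,"ty":-13},
  {"tx":-30,"ty":-13},
  {"tx":-30,"ty":-13},
  {"tx":-30,"ty":-13},
  {"tx":-30,"ty":-13},
  {"tx":-30,"ty":-13},
  {"tx":-30,"ty":-13},
  {"tx":-30,"ty":-13},
  {"tx":-30,"ty":-13},
], gripper=0.45)

```text
$.deltas[0]: bad value
```

>>> jog_arm([
  {"tx":-30.0,"ty":-13.0,"tz":0.0,"yaw":0.0},
], gripper=0.45)

```text
clock: 0.23
position: [0.1977, 0.5008, 0.4042]
ee_rot: [0.16, 0.987, 0.0, -0.001]
wrist_force: [0.1, 1.0, -1.5]
opening: 0.0755
grip_force: 0.0
```

>>> jog_arm([
  {"tx":-30,"ty":-13.5,"tz":0,"yaw":0},
  {"tx":-30,"ty":-13.5,"tz":0,"yaw":0},
  {"tx":-30,"ty":-13.5,"tz":0,"yaw":0},
  {"tx":-30,"ty":-13.5,"tz":0,"yaw":0},
  {"tx":-30,"ty":-13.5,"tz":0,"yaw":0},
  {"tx":-30,"ty":-13.5,"tz":0,"yaw":0},
  {"tx":-30,"ty":-13.5,"tz":0,"yaw":0},
  {"tx":-30,"ty":-13.5,"tz":0,"yaw":0},
  {"tx":-30,"ty":-13.5,"tz":0,"yaw":0},
  {"tx":-30,"ty":-13.5,"tz":0,"yaw":0},
  {"tx":-30,"ty":-13.5,"tz":0,"yaw":0},
  {"tx":-30,"ty":-13.5,"tz":0,"yaw":0},
], gripper=0.45)

```text
clock: 1.23
position: [0.4903, 0.2296, 0.4046]
ee_rot: [0.162, 0.987, -0.0, -0.0]
wrist_force: [-0.1, 0.8, 0.2]
opening: 0.0384
grip_force: 0.0
```

>>> jog_arm([
  {"tx":-30,"ty":-14.5,"tz":0,"yaw":0},
  {"tx":-30,"ty":-14.5,"tz":0,"yaw":0},
  {"tx":-30,"ty":-14.5,"tz":0,"yaw":0},
  {"tx":0,"ty":0,"tz":0,"yaw":-7},
  {"tx":0,"ty":0,"tz":0,"yaw":-7},
  {"tx":0,"ty":0,"tz":0,"yaw":-7},
  {"tx":0,"ty":0,"tz":0,"yaw":-7},
  {"tx":0,"ty":0,"tz":0,"yaw":-7},
  {"tx":0,"ty":0,"tz":0,"yaw":0},
  {"tx":0,"ty":0,"tz":0,"yaw":0},
], gripper=0.45)

```text
clock: 2.07
position: [0.5607, 0.161, 0.4045]
ee_rot: [-0.141, 0.99, 0.0, -0.0]
wrist_force: [-0.5, -0.8, -0.5]
opening: 0.0385
grip_force: 0.0
```

Run:
```python
from h import *
s=sensors.sense(); print(s["clock"],s["position"].round(4),s["q"].round(3),s["opening"]); c=cam("wrist"); np.savez("c1",K=c[0],R=c[1],t=c[2])
shot("wrist","w1"); print(R.from_quat(s["ee_rot"]).as_matrix().round(4))
```

```text
2.0667 [0.5607 0.161  0.4045] [ 0.077  0.44   1.201  0.     1.501 -1.776] 0.0384927931906789
[[-9.604e-01 -2.787e-01 -5.000e-04]
 [-2.787e-01  9.604e-01 -0.000e+00]
 [ 5.000e-04  1.000e-04 -1.000e+00]]
```

View pics/w1.png

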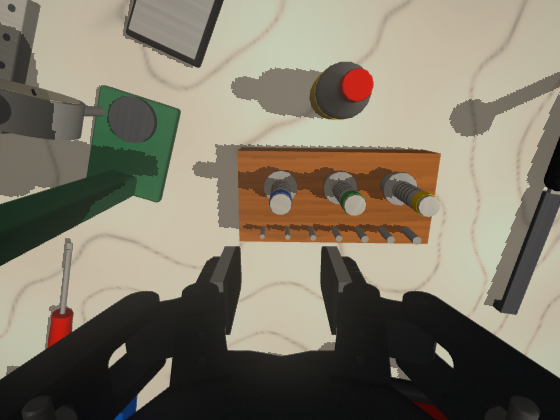

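Run:
```python
from h import *
f=np.load("c1.npz");c=(f["K"],f["R"],f["t"])
g=cv2.GaussianBlur(cv2.cvtColor(cv2.imread("pics/w1.png"),cv2.COLOR_BGR2GRAY),(3,3),0)
h=cv2.HoughCircles(g,cv2.HOUGH_GRADIENT,1,40,param1=120,param2=12,minRadius=9,maxRadius=14)[0]
print([x.round(1) for x in h if 255<x[0]<450 and 185<x[1]<225])
P=[onz("w",u,v,.125,c) for u,v in((280,204.5),(353,204),(428.5,206))]
print(P)
print("hole/collar", [onz("w",u,v,.057,c).round(4) for u,v in((279,185),(341,187),(400,186))])
print("rack edges top corners",[onz("w",u,v,.04,c).round(4) for u,v in((239,152),(440,154),(238,233),(431,235))])
r=R.from_quat(sensors.sense()["ee_rot"]).as_matrix(); p=sensors.sense()["position"]
print("tool delta",(r.T@(P[0]-p)).round(4))
```

```text
[array([280.5, 203.5,  11. ], dtype=float32), array([355.5, 205.5,  10.3], dtype=float32), array([429.5, 206.5,  11. ], dtype=float32)]
[array([0.56163589, 0.16146349, 0.125     ]), array([0.54493748, 0.21737716, 0.125     ]), array([0.52961987, 0.2759674 , 0.125     ])]
hole/collar [array([0.5603, 0.1599, 0.057 ]), array([0.5449, 0.2203, 0.057 ]), array([0.5274, 0.2767, 0.057 ])]
rack edges top corners [array([0.542 , 0.1117, 0.04  ]), array([0.4863, 0.3108, 0.04  ]), array([0.6282, 0.1324, 0.04  ]), array([0.5709, 0.3375, 0.04  ])]
tool delta [-1.100e-03  2.000e-04  2.796e-01]
```

>>> jog_arm([
  {"tx":-1,"ty":0,"tz":20,"yaw":0},
  {"tx":0,"ty":0,"tz":22,"yaw":0},
  {"tx":0,"ty":0,"tz":22,"yaw":0},
  {"tx":0,"ty":0,"tz":22,"yaw":0},
  {"tx":0,"ty":0,"tz":22,"yaw":0},
  {"tx":0,"ty":0,"tz":20,"yaw":0},
  {"tx":0,"ty":0,"tz":15,"yaw":0},
  {"tx":0,"ty":0,"tz":10,"yaw":0},
  {"tx":0,"ty":0,"tz":0,"yaw":0},
])

```text
clock: 2.87
position: [0.5614, 0.1612, 0.2498]
ee_rot: [-0.142, 0.99, 0.0, -0.002]
wrist_force: [0.7, -0.4, -0.3]
opening: 0.0384
grip_force: 0.0
```

>>> jog_arm([
  {"tx":0,"ty":0,"tz":0,"yaw":0},
  {"tx":0,"ty":0,"tz":0,"yaw":0},
  {"tx":0,"ty":0,"tz":0,"yaw":0},
  {"tx":0,"ty":0,"tz":0,"yaw":0},
  {"tx":0,"ty":0,"tz":0,"yaw":0},
  {"tx":0,"ty":0,"tz":0,"yaw":0},
], gripper=0, newtons=25)

```text
clock: 3.37
position: [0.5618, 0.1613, 0.2527]
ee_rot: [-0.142, 0.99, -0.0, 0.001]
wrist_force: [-0.3, 0.4, 6.1]
opening: 0.0173
grip_force: 26.1
```

>>> jog_arm([
  {"tx":0,"ty":0,"tz":-2,"yaw":0},
  {"tx":0,"ty":0,"tz":-2,"yaw":0},
  {"tx":2,"ty":0,"tz":0,"yaw":0},
  {"tx":2,"ty":0,"tz":0,"yaw":0},
  {"tx":2,"ty":0,"tz":0,"yaw":0},
  {"tx":2,"ty":0,"tz":0,"yaw":0},
  {"tx":2,"ty":0,"tz":0,"yaw":0},
  {"tx":0,"ty":0,"tz":0,"yaw":0},
])

```text
clock: 4.03
position: [0.5522, 0.1584, 0.2563]
ee_rot: [-0.142, 0.99, 0.0, 0.001]
wrist_force: [5.3, 1.0, 0.8]
opening: 0.0173
grip_force: 25.7
```

>>> jog_arm([
  {"tx":2,"ty":0,"tz":0,"yaw":0},
  {"tx":2,"ty":0,"tz":0,"yaw":0},
  {"tx":2,"ty":0,"tz":0,"yaw":0},
  {"tx":0,"ty":0,"tz":0,"yaw":0},
])

```text
clock: 4.37
position: [0.5466, 0.1568, 0.2564]
ee_rot: [-0.143, 0.99, -0.0, 0.001]
wrist_force: [4.8, 2.0, 3.4]
opening: 0.0171
grip_force: 26.0
```

>>> jog_arm([
  {"tx":2,"ty":0,"tz":0,"yaw":0},
  {"tx":2,"ty":0,"tz":0,"yaw":0},
  {"tx":0,"ty":0,"tz":0,"yaw":0},
])

```text
clock: 4.62
position: [0.5426, 0.1556, 0.2563]
ee_rot: [-0.143, 0.99, -0.0, 0.001]
wrist_force: [4.4, 0.9, 4.1]
opening: 0.017
grip_force: 26.2
```

>>> jog_arm([
  {"tx":1.5,"ty":0,"tz":0,"yaw":0},
  {"tx":1.5,"ty":0,"tz":0,"yaw":0},
  {"tx":0,"ty":0,"tz":0,"yaw":0},
])

```text
clock: 4.87
position: [0.5398, 0.1547, 0.256]
ee_rot: [-0.143, 0.99, -0.0, 0.001]
wrist_force: [4.3, 0.9, 1.6]
opening: 0.0172
grip_force: 26.2
```

Run:
```python
from h import *
shot("wrist","w2"); b=shot("side","s2")
a=cv2.imread("pics/w2.png")[140:380,120:440];b=cv2.imread("pics/side0.png")
b=cv2.imread("pics/s2.png")[140:230,220:340]
cv2.imwrite("pics/z2.png",np.hstack([cv2.resize(a,(400,300)),cv2.resize(b,(400,300),interpolation=cv2.INTER_CUBIC)]))
```

```text
(no output)
```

View pics/z2.png

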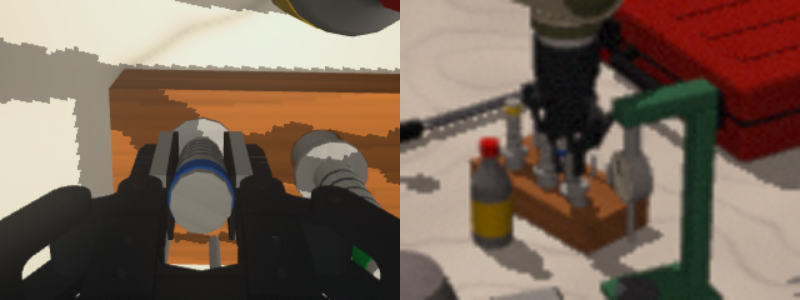

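>>> jog_arm([
  {"tx":0,"ty":0,"tz":0,"yaw":0},
  {"tx":0,"ty":0,"tz":0,"yaw":0},
  {"tx":0,"ty":0,"tz":-5,"yaw":0},
  {"tx":0,"ty":0,"tz":-10,"yaw":0},
  {"tx":0,"ty":0,"tz":-15,"yaw":0},
  {"tx":0,"ty":0,"tz":-20,"yaw":0},
  {"tx":0,"ty":0,"tz":-25,"yaw":0},
  {"tx":0,"ty":0,"tz":-25,"yaw":0},
  {"tx":0,"ty":0,"tz":-25,"yaw":0},
  {"tx":0,"ty":0,"tz":-20,"yaw":0},
  {"tx":0,"ty":0,"tz":-10,"yaw":0},
  {"tx":0,"ty":0,"tz":-5,"yaw":0},
], gripper=0, newtons=70)

```text
clock: 5.97
position: [0.5389, 0.1548, 0.4168]
ee_rot: [-0.143, 0.99, -0.0, -0.001]
wrist_force: [0.4, 0.8, -2.4]
opening: 0.0166
grip_force: 68.2
```

Run:
```python
from h import *
s=sensors.sense(); print(s["clock"],s["position"],s["opening"],s["wrist_force"])
c=cam("wrist"); np.savez("c3",K=c[0],R=c[1],t=c[2]);shot("wrist","w3"); b=shot("scene","sc3");shot("side","s3")
K,Rm,t=cam("scene");u,v=proj("scene",s["position"]-[0,0,.19]).astype(int)
u2,v2=proj("side",s["position"]-[0,0,.19]).astype(int);print(u,v,u2,v2)
f=lambda n,u,v:cv2.resize(cv2.imread(f"pics/{n}.png")[v-40:v+50,u-30:u+30],(200,300),interpolation=cv2.INTER_CUBIC)
w=cv2.imread("pics/w3.png")[120:360,120:440]
cv2.imwrite("pics/z3.png",np.hstack([cv2.resize(w,(400,300)),f("sc3",u,v),f("s3",u2,v2)]))
```

```text
5.9667 [0.53893352 0.1547518  0.41682629] 0.0166127577212493 [ 0.41403625  0.83831058 -2.35881219]
346 195 269 157
```

View pics/z3.png

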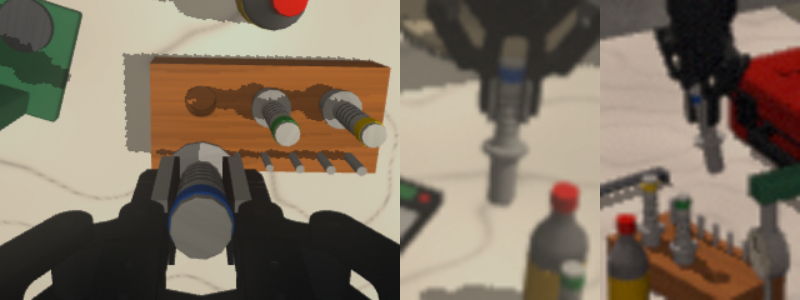

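Run:
```python
from h import *
s=sensors.sense(); r=R.from_quat(s["ee_rot"]).as_matrix();p=s["position"]
L=lambda P:(r.T@(P-p)*1000).round(1)
# pixels (end-face centre, collar top, handle top) in scene, side
for nm,a,b in(("tip",(500,196),(713,164)),("collar",(507,150),(702,124)),("top",(514,48),(694,70))):
    u=(316+(a[0]-400)*.3,155+a[1]*.3); w=(239+(b[0]-600)*.3,117+b[1]*.3)
    print(nm,L(tri([ray("scene",*u),ray("side",*w)])))
f=np.load("c3.npz");c=(f["K"],f["R"],f["t"])
for nm,u,v in(("top",200,226),("collarfar",203,143)):
    o,d=ray("w",120+u*.8,120+v*.8,c); o=r.T@(o-p);d=r.T@d
    k=-o[1]/d[1] if abs(d[1])>.05 else None
    for z in (.115,.122,.13,.18,.19,.2): print(nm,z,((o+d*(z-o[2])/d[2])*1000).round(1))
```

```text
tip [-19.8   1.2 230.3]
collar [-15.4   7.4 186.1]
top [  2.7   3.7 113.2]
top 0.115 [ 13.5   0.5 115. ]
top 0.122 [  9.1   0.5 122. ]
top 0.13 [  4.1   0.5 130. ]
top 0.18 [-27.4   0.3 180. ]
top 0.19 [-33.6   0.3 190. ]
top 0.2 [-39.9   0.3 200. ]
collarfar 0.115 [ 34.7   1.2 115. ]
collarfar 0.122 [ 32.    1.2 122. ]
collarfar 0.13 [ 29.    1.3 130. ]
collarfar 0.18 [ 10.1   1.5 180. ]
collarfar 0.19 [  6.3   1.6 190. ]
collarfar 0.2 [  2.5   1.6 200. ]
```

>>> jog_arm([
  {"tx":0,"ty":0,"tz":-10,"yaw":0},
  {"tx":0,"ty":0,"tz":-20,"yaw":0},
  {"tx":0,"ty":0,"tz":-25,"yaw":0},
  {"tx":0,"ty":-6,"tz":-25,"yaw":0},
  {"tx":2,"ty":-12,"tz":-20,"yaw":0},
  {"tx":5,"ty":-18,"tz":-15,"yaw":0},
  {"tx":6,"ty":-25,"tz":-5,"yaw":0},
  {"tx":7,"ty":-25,"tz":0,"yaw":0},
  {"tx":7,"ty":-25,"tz":0,"yaw":0},
  {"tx":7,"ty":-25,"tz":0,"yaw":0},
  {"tx":7,"ty":-25,"tz":0,"yaw":0},
  {"tx":7,"ty":-25,"tz":0,"yaw":0},
])

```text
clock: 7.12
position: [0.5461, -0.0386, 0.5341]
ee_rot: [-0.143, 0.99, 0.001, -0.002]
wrist_force: [0.6, 0.3, -1.6]
opening: 0.0161
grip_force: 68.3
```

>>> jog_arm([
  {"tx":7,"ty":-25,"tz":0,"yaw":0},
  {"tx":7,"ty":-25,"tz":0,"yaw":0},
  {"tx":7,"ty":-25,"tz":0,"yaw":0},
  {"tx":7,"ty":-25,"tz":0,"yaw":0},
  {"tx":7,"ty":-25,"tz":0,"yaw":0},
  {"tx":7,"ty":-25,"tz":5,"yaw":0},
  {"tx":7,"ty":-25,"tz":20,"yaw":0},
  {"tx":7,"ty":-25,"tz":25,"yaw":0},
  {"tx":6,"ty":-25,"tz":25,"yaw":0},
  {"tx":4,"ty":-13,"tz":25,"yaw":0},
  {"tx":0,"ty":0,"tz":15,"yaw":0},
  {"tx":0,"ty":0,"tz":5,"yaw":0},
])

```text
clock: 8.12
position: [0.5496, -0.2851, 0.4109]
ee_rot: [-0.142, 0.99, 0.003, -0.003]
wrist_force: [0.5, 0.4, -2.4]
opening: 0.0162
grip_force: 68.5
```

Run:
```python
from h import *
s=sensors.sense(); print(s["clock"],s["position"],s["opening"],s["wrist_force"],s["q"].round(2))
c=cam("wrist"); np.savez("c4",K=c[0],R=c[1],t=c[2],p=s["position"],r=R.from_quat(s["ee_rot"]).as_matrix());shot("wrist","w4");print(proj("w",[.508,-.296,.075],c))
```

```text
8.1167 [ 0.54960867 -0.2851355   0.41085404] 0.016202154423957376 [ 0.53303885  0.39708232 -2.42424346] [-0.67  0.5   1.08 -0.    1.57 -2.52]
[278.65332389 144.72833362]
```

View pics/w4.png

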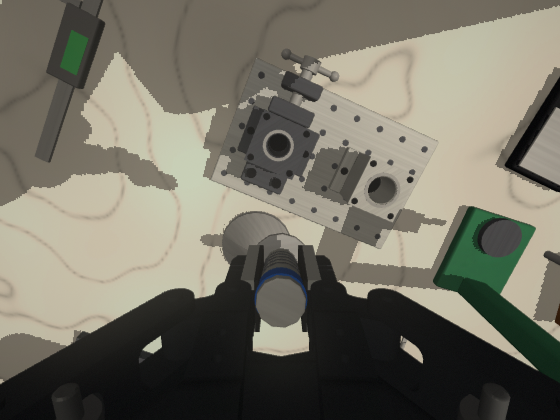

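Run:
```python
from h import *
s=sensors.sense();p=s["position"];r=R.from_quat(s["ee_rot"]).as_matrix();c=cam("wrist");print(p.round(4),s["ee_rot"].round(4))
im=shot("wrist","w5");g=cv2.cvtColor(im,cv2.COLOR_RGB2GRAY)
sub=g[115:175,248:308];
for th in(35,50,110):
    m=((sub<th) if th<100 else (sub>th)).astype(np.uint8)
    for k in cv2.findContours(m,cv2.RETR_LIST,cv2.CHAIN_APPROX_NONE)[0]:
        (x,y),R0=cv2.minEnclosingCircle(k)
        if 6<R0<22 and abs(x-30)<8 and abs(y-30)<8 and len(k)>25: 
            e=cv2.fitEllipse(k);print(th,np.round(e[0],1)+[248,115],np.round(e[1],1),onz("w",e[0][0]+248,e[0][1]+115,.075,c).round(4))
print(sub[30,::2],sub[::2,30])
P=onz("w",278,146,.075,c);print(P,(r.T@(P-p)*1000).round(1)); print(c[0][0,0], np.linalg.norm(P-ray("w",278,146,c)[0]))
```

```text
[ 0.5498 -0.2845  0.412 ] [-0.1422  0.9898  0.0027 -0.0025]
35 [277.8 141.5] [15.9 17.8] [ 0.5061 -0.2973  0.075 ]
50 [278.2 144. ] [21.2 21.9] [ 0.5082 -0.2963  0.075 ]
110 [277.8 144.1] [25.9 26.2] [ 0.5084 -0.2966  0.075 ]
110 [277.7 144.2] [29.9 30.4] [ 0.5085 -0.2967  0.075 ]
[ 51  76  73  73  73  72  73  96 144  70  47  29  30  29  30  31  30  30
  29  34  38  83 141  73  74  73  76  75  73  74] [ 71  75  74  74  73  74  74 137 144  39  29  30  30  29  29  31  30  29
  42  41  46 119 139  77  74  75  76  75  76  76]
[ 0.51006086 -0.29597044  0.075     ] [ 39.9  -1.8 337.2]
320.69176010634834 0.3062239496183624
```

>>> jog_arm([
  {"tx":8,"ty":0,"tz":0,"yaw":0},
  {"tx":14,"ty":0,"tz":8,"yaw":0},
  {"tx":14,"ty":0,"tz":15,"yaw":0},
  {"tx":14,"ty":0,"tz":20,"yaw":0},
  {"tx":8,"ty":0,"tz":20,"yaw":0},
  {"tx":4,"ty":0,"tz":15,"yaw":0},
  {"tx":0,"ty":0,"tz":7,"yaw":0},
  {"tx":0,"ty":0,"tz":0,"yaw":0},
  {"tx":0,"ty":0,"tz":0,"yaw":0},
  {"tx":0,"ty":0,"tz":0,"yaw":0},
  {"tx":0,"ty":0,"tz":0,"yaw":0},
])

```text
clock: 9.13
position: [0.4907, -0.3015, 0.332]
ee_rot: [-0.143, 0.99, -0.001, 0.001]
wrist_force: [0.5, 0.5, -1.6]
opening: 0.0163
grip_force: 68.5
```

Run:
```python
from h import *
s=sensors.sense();p=s["position"];r=R.from_quat(s["ee_rot"]).as_matrix();print(s["clock"],p.round(4),s["ee_rot"].round(4),s["wrist_force"].round(1))
print((r.T@(np.array([.5084,-.2966,.075])-p)*1000).round(1))
def crop(n,P,w,h):
    c=cam(n);i=shot(n,n+"6");u,v=proj(n,P,c).astype(int);u0=max(0,min(u-w//2,560-w));v0=max(0,min(v-h//2,420-h));print(n,u0,v0,proj(n,[.5084,-.2966,.075],c)); return i[v0:v0+h,u0:u0+w,::-1]
P=[.508,-.296,.11]
a=[cv2.resize(crop(n,P,w,h),(266,400),interpolation=cv2.INTER_CUBIC) for n,w,h in(("scene",60,90),("side",60,90),("wrist",160,240))]
cv2.imwrite("pics/z6.png",np.hstack(a))
```

```text
9.1333 [ 0.4907 -0.3015  0.332 ] [-1.428e-01  9.897e-01 -9.000e-04  7.000e-04] [ 0.5  0.5 -1.6]
[-18.    0.3 257. ]
scene 166 142 [196.96848656 197.26891856]
side 295 204 [325.00967211 259.01971239]
wrist 200 133 [279.75425842 234.81787161]
```

View pics/z6.png

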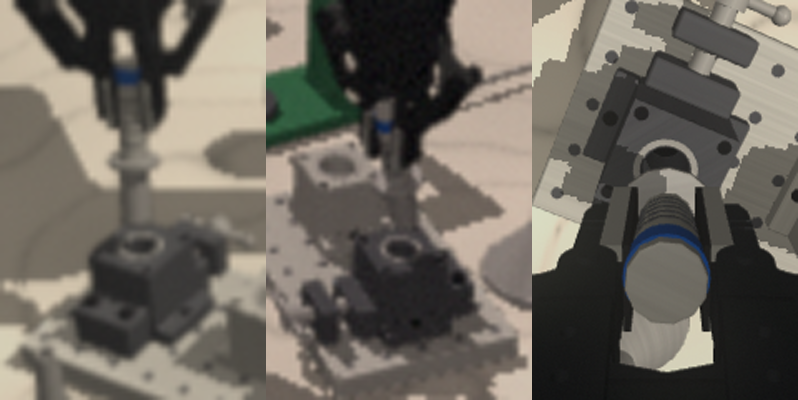

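Run:
```python
from h import *
s=sensors.sense();p=s["position"];r=R.from_quat(s["ee_rot"]).as_matrix()
k=60/266; off={"scene":(166,142,0),"side":(295,204,266)}
th=np.radians(14.5)
tip=p+r@[-.0208,0,.235]; col=p+r@[-.083*0-.0425*np.sin(th)+0*1,0,.155+.0405*np.cos(th)]
for n in off:
    for nm,P in(("tip",tip),("collar",col),("bore",[.5084,-.2966,.075])):
        q=proj(n,P); print(n,nm,((q[0]-off[n][0])/k+off[n][2]).round(1),((q[1]-off[n][1])/k).round(1))
    im=cv2.imread(f"pics/{n}6.png"); 
for n,m in(("scene",1),("side",1)):
    print(n,[onz(n,off[n][0]+x*k,off[n][1]+y*k,.075).round(4) for x,y in([(145,243)] if n=="scene" else [(134,248)])])
```

```text
scene tip 133.3 220.6
scene collar 130.7 159.8
scene bore 137.3 245.0
side tip 402.7 218.1
side collar 395.8 176.2
side bore 399.0 243.9
scene [array([ 0.5045, -0.2931,  0.075 ])]
side [array([ 0.5065, -0.301 ,  0.075 ])]
```

>>> jog_arm([
  {"tx":1.5,"ty":0,"tz":5,"yaw":0},
  {"tx":0,"ty":0,"tz":8,"yaw":0},
  {"tx":0,"ty":0,"tz":4,"yaw":0},
  {"tx":0,"ty":0,"tz":2,"yaw":0},
  {"tx":0,"ty":0,"tz":1,"yaw":0},
  {"tx":0,"ty":0,"tz":1,"yaw":0},
  {"tx":0,"ty":0,"tz":0,"yaw":0},
])

```text
clock: 9.87
position: [0.489, -0.3021, 0.3096]
ee_rot: [-0.143, 0.99, 0.0, -0.0]
wrist_force: [0.6, -0.1, -1.4]
opening: 0.0165
grip_force: 68.5
```

>>> jog_arm([
  {"tx":0,"ty":0,"tz":1,"yaw":0},
  {"tx":0,"ty":0,"tz":1,"yaw":0},
  {"tx":0,"ty":0,"tz":0,"yaw":0},
])

```text
clock: 10.12
position: [0.4889, -0.3021, 0.3076]
ee_rot: [-0.143, 0.99, 0.0, -0.0]
wrist_force: [-0.1, -0.6, -1.6]
opening: 0.0164
grip_force: 68.5
```

>>> jog_arm([
  {"tx":0,"ty":0,"tz":1,"yaw":0},
  {"tx":0,"ty":0,"tz":1,"yaw":0},
  {"tx":0,"ty":0,"tz":0,"yaw":0},
])

```text
clock: 10.37
position: [0.4889, -0.3022, 0.3057]
ee_rot: [-0.143, 0.99, -0.0, 0.0]
wrist_force: [0.7, -0.9, -0.7]
opening: 0.0165
grip_force: 68.4
```

>>> jog_arm([
  {"tx":0,"ty":0,"tz":1,"yaw":0},
  {"tx":0,"ty":0,"tz":0,"yaw":0},
])

```text
clock: 10.53
position: [0.4889, -0.3022, 0.3047]
ee_rot: [-0.142, 0.99, -0.0, -0.0]
wrist_force: [-0.4, -0.5, -0.9]
opening: 0.0163
grip_force: 68.4
```

>>> jog_arm([
  {"tx":0,"ty":0,"tz":1,"yaw":0},
  {"tx":0,"ty":0,"tz":0,"yaw":0},
])

```text
clock: 10.7
position: [0.4889, -0.3022, 0.3037]
ee_rot: [-0.143, 0.99, -0.0, -0.0]
wrist_force: [-0.3, -2.4, -1.9]
opening: 0.0166
grip_force: 68.4
```

>>> jog_arm([
  {"tx":0,"ty":0,"tz":1,"yaw":0},
  {"tx":0,"ty":0,"tz":0,"yaw":0},
])

```text
clock: 10.87
position: [0.4889, -0.3022, 0.3027]
ee_rot: [-0.143, 0.99, -0.0, -0.0]
wrist_force: [-0.6, -3.1, -0.9]
opening: 0.0163
grip_force: 68.4
```

Run:
```python
from h import *
f=lambda n,u,v,w,h:cv2.resize(shot(n,n+"7")[v:v+h,u:u+w,::-1],(266,400),interpolation=cv2.INTER_CUBIC)
cv2.imwrite("pics/z7.png",np.hstack([f("scene",166,142,60,90),f("side",295,204,60,90),f("wrist",200,133,160,240)]))
```

```text
(no output)
```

View pics/z7.png

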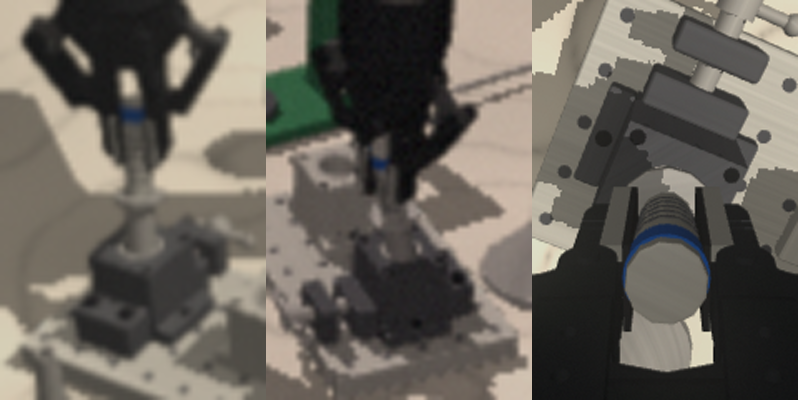

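>>> jog_arm([
  {"tx":0,"ty":-0.5,"tz":0,"yaw":0},
  {"tx":-2,"ty":0,"tz":0,"yaw":0},
  {"tx":-2,"ty":0,"tz":0,"yaw":0},
  {"tx":-2,"ty":0,"tz":0,"yaw":0},
  {"tx":0,"ty":0,"tz":0,"yaw":0},
], newtons=30)

```text
clock: 11.43
position: [0.4941, -0.3012, 0.303]
ee_rot: [-0.143, 0.99, -0.0, -0.002]
wrist_force: [-10.3, -4.1, 3.8]
opening: 0.0166
grip_force: 68.7
```

>>> jog_arm([
  {"tx":-2,"ty":0,"tz":0,"yaw":0},
  {"tx":-2,"ty":0,"tz":0,"yaw":0},
  {"tx":-2,"ty":0,"tz":0,"yaw":0},
  {"tx":0,"ty":0,"tz":0,"yaw":0},
])

```text
clock: 11.77
position: [0.4997, -0.2996, 0.3031]
ee_rot: [-0.143, 0.99, -0.0, -0.003]
wrist_force: [-12.2, -5.1, 6.7]
opening: 0.0166
grip_force: 68.4
```

>>> jog_arm([
  {"tx":0,"ty":-0.5,"tz":0,"yaw":0},
  {"tx":-1.5,"ty":0,"tz":0,"yaw":0},
  {"tx":-1.5,"ty":0,"tz":0,"yaw":0},
  {"tx":0,"ty":0,"tz":0,"yaw":0},
], gripper=0, newtons=30)

```text
clock: 12.1
position: [0.5031, -0.2989, 0.3029]
ee_rot: [-0.143, 0.99, 0.0, -0.001]
wrist_force: [-6.5, -2.2, 4.2]
opening: 0.0165
grip_force: 67.8
```

>>> jog_arm([
  {"tx":-1.5,"ty":0,"tz":0,"yaw":0},
  {"tx":-1.5,"ty":0,"tz":0,"yaw":0},
  {"tx":0,"ty":0,"tz":0,"yaw":0},
])

```text
clock: 12.35
position: [0.506, -0.298, 0.3029]
ee_rot: [-0.143, 0.99, 0.0, -0.002]
wrist_force: [-7.8, -2.9, 3.0]
opening: 0.0162
grip_force: 67.9
```

>>> jog_arm([
  {"tx":-1.5,"ty":0,"tz":0,"yaw":0},
  {"tx":-1,"ty":0,"tz":0,"yaw":0},
  {"tx":0,"ty":0,"tz":0,"yaw":0},
])

```text
clock: 12.6
position: [0.5084, -0.2973, 0.3029]
ee_rot: [-0.143, 0.99, 0.0, -0.002]
wrist_force: [-6.4, -2.8, 3.1]
opening: 0.0162
grip_force: 67.9
```

>>> jog_arm([
  {"tx":0,"ty":0,"tz":1,"yaw":0},
  {"tx":0,"ty":0,"tz":1,"yaw":0},
  {"tx":0,"ty":0,"tz":0,"yaw":0},
])

```text
clock: 12.85
position: [0.5083, -0.2974, 0.3007]
ee_rot: [-0.143, 0.99, 0.0, -0.002]
wrist_force: [-6.3, -3.3, 2.0]
opening: 0.0166
grip_force: 67.9
```

>>> jog_arm([
  {"tx":0,"ty":0,"tz":1.5,"yaw":0},
  {"tx":0,"ty":0,"tz":1.5,"yaw":0},
  {"tx":0,"ty":0,"tz":1.5,"yaw":0},
  {"tx":0,"ty":0,"tz":0,"yaw":0},
])

```text
clock: 13.18
position: [0.5083, -0.2974, 0.2961]
ee_rot: [-0.143, 0.99, 0.0, -0.002]
wrist_force: [-6.1, -3.4, 1.4]
opening: 0.0161
grip_force: 67.9
```

>>> jog_arm([
  {"tx":0,"ty":0,"tz":1.5,"yaw":0},
  {"tx":0,"ty":0,"tz":1.5,"yaw":0},
  {"tx":0,"ty":0,"tz":0,"yaw":0},
])

```text
clock: 13.43
position: [0.5083, -0.2974, 0.2931]
ee_rot: [-0.143, 0.99, 0.0, -0.002]
wrist_force: [-7.2, -2.6, 1.0]
opening: 0.0165
grip_force: 67.9
```

>>> jog_arm([
  {"tx":0.5,"ty":-0.3,"tz":1.5,"yaw":0},
  {"tx":0,"ty":0,"tz":1.5,"yaw":0},
  {"tx":0,"ty":0,"tz":1.5,"yaw":0},
  {"tx":0,"ty":0,"tz":0,"yaw":0},
])

```text
clock: 13.77
position: [0.508, -0.2976, 0.2885]
ee_rot: [-0.143, 0.99, 0.001, -0.001]
wrist_force: [-4.8, -2.1, -0.1]
opening: 0.0162
grip_force: 67.9
```

>>> jog_arm([
  {"tx":0,"ty":0,"tz":1.5,"yaw":0},
  {"tx":0,"ty":0,"tz":1.5,"yaw":0},
  {"tx":0,"ty":0,"tz":1.5,"yaw":0},
  {"tx":0,"ty":0,"tz":0,"yaw":0},
])

```text
clock: 14.1
position: [0.508, -0.2976, 0.284]
ee_rot: [-0.143, 0.99, 0.001, -0.001]
wrist_force: [-4.8, -2.0, 0.6]
opening: 0.0167
grip_force: 67.9
```

>>> jog_arm([
  {"tx":0.4,"ty":-0.2,"tz":1.5,"yaw":0},
  {"tx":0,"ty":0,"tz":1.5,"yaw":0},
  {"tx":0,"ty":0,"tz":1.5,"yaw":0},
  {"tx":0,"ty":0,"tz":1.5,"yaw":0},
  {"tx":0,"ty":0,"tz":0,"yaw":0},
])

```text
clock: 14.52
position: [0.5078, -0.2979, 0.2778]
ee_rot: [-0.143, 0.99, 0.001, -0.001]
wrist_force: [-4.5, -2.2, 0.8]
opening: 0.0163
grip_force: 67.9
```

>>> jog_arm([
  {"tx":0,"ty":0,"tz":1,"yaw":0},
  {"tx":0,"ty":0,"tz":1,"yaw":0},
  {"tx":0,"ty":0,"tz":0,"yaw":0},
])

```text
clock: 14.77
position: [0.5078, -0.2979, 0.2759]
ee_rot: [-0.143, 0.99, 0.001, -0.001]
wrist_force: [-4.5, -1.6, 0.9]
opening: 0.0164
grip_force: 67.8
```

>>> jog_arm([
  {"tx":0,"ty":0,"tz":1,"yaw":0},
  {"tx":0,"ty":0,"tz":1,"yaw":0},
  {"tx":0,"ty":0,"tz":0,"yaw":0},
])

```text
clock: 15.02
position: [0.5078, -0.2978, 0.2739]
ee_rot: [-0.143, 0.99, 0.001, -0.001]
wrist_force: [-5.6, -0.6, 1.1]
opening: 0.0167
grip_force: 67.8
```

>>> jog_arm([
  {"tx":0,"ty":0,"tz":0.7,"yaw":0},
  {"tx":0,"ty":0,"tz":0,"yaw":0},
])

```text
clock: 15.18
position: [0.5079, -0.2978, 0.2733]
ee_rot: [-0.143, 0.99, 0.001, -0.001]
wrist_force: [-5.3, -2.2, 0.8]
opening: 0.0163
grip_force: 67.8
```

>>> jog_arm([
  {"tx":0,"ty":0,"tz":0.7,"yaw":0},
  {"tx":0,"ty":0,"tz":0,"yaw":0},
])

```text
clock: 15.35
position: [0.5078, -0.2979, 0.2726]
ee_rot: [-0.143, 0.99, 0.001, -0.001]
wrist_force: [-5.4, -0.7, 0.7]
opening: 0.0163
grip_force: 67.8
```

>>> jog_arm([
  {"tx":0,"ty":0,"tz":0.7,"yaw":0},
  {"tx":0,"ty":0,"tz":0,"yaw":0},
])

```text
clock: 15.52
position: [0.5079, -0.2978, 0.2725]
ee_rot: [-0.143, 0.99, 0.0, -0.001]
wrist_force: [-6.5, -0.1, 5.2]
opening: 0.0167
grip_force: 68.4
```

>>> jog_arm([
  {"tx":0,"ty":0,"tz":0.7,"yaw":0},
  {"tx":0,"ty":0,"tz":0,"yaw":0},
])

```text
clock: 15.68
position: [0.5079, -0.2977, 0.2724]
ee_rot: [-0.143, 0.99, 0.0, -0.001]
wrist_force: [-6.4, 0.8, 10.2]
opening: 0.0166
grip_force: 68.9
```

>>> jog_arm([
  {"tx":0,"ty":0,"tz":0.7,"yaw":0},
  {"tx":0,"ty":0,"tz":0,"yaw":0},
])

```text
clock: 15.85
position: [0.5079, -0.2977, 0.2724]
ee_rot: [-0.143, 0.99, -0.0, -0.0]
wrist_force: [-8.0, 1.9, 15.4]
opening: 0.0165
grip_force: 69.4
```

>>> jog_arm([
  {"tx":0.4,"ty":0,"tz":-1.4,"yaw":0},
  {"tx":0,"ty":0,"tz":0,"yaw":0},
  {"tx":0,"ty":0,"tz":0,"yaw":0},
])

```text
clock: 16.1
position: [0.5076, -0.2979, 0.2725]
ee_rot: [-0.143, 0.99, 0.0, -0.0]
wrist_force: [-6.5, 1.1, 6.8]
opening: 0.0161
grip_force: 68.0
```

Run:
```python
from h import *
f=lambda n,u,v,w,h:cv2.resize(shot(n,n+"8")[v:v+h,u:u+w,::-1],(266,400),interpolation=cv2.INTER_CUBIC)
cv2.imwrite("pics/z8.png",np.hstack([f("scene",166,142,60,90),f("side",295,204,60,90),f("wrist",200,133,160,240)]))
```

```text
(no output)
```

View pics/z8.png

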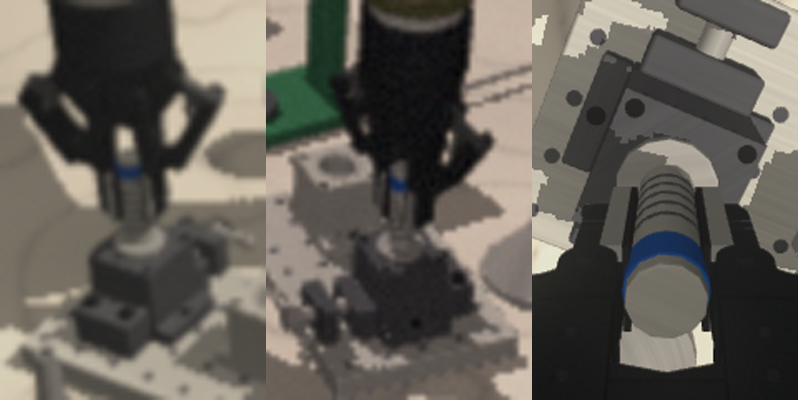

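>>> jog_arm([
  {"tx":0,"ty":0,"tz":0,"yaw":0},
  {"tx":0,"ty":0,"tz":0,"yaw":0},
  {"tx":0,"ty":0,"tz":0,"yaw":0},
  {"tx":0,"ty":0,"tz":0,"yaw":0},
  {"tx":0,"ty":0,"tz":0,"yaw":0},
  {"tx":0,"ty":0,"tz":0,"yaw":0},
], gripper=0.5)

```text
clock: 16.75
position: [0.5079, -0.2981, 0.272]
ee_rot: [-0.143, 0.99, 0.0, 0.0]
wrist_force: [0.3, -0.1, 0.6]
opening: 0.0427
grip_force: 0.0
```

>>> jog_arm([
  {"tx":0,"ty":0,"tz":-3,"yaw":0},
  {"tx":0,"ty":0,"tz":-6,"yaw":0},
  {"tx":0,"ty":0,"tz":-12,"yaw":0},
  {"tx":0,"ty":0,"tz":-20,"yaw":0},
  {"tx":0,"ty":0,"tz":-20,"yaw":0},
  {"tx":0,"ty":0,"tz":-20,"yaw":0},
  {"tx":0,"ty":0,"tz":-20,"yaw":0},
  {"tx":0,"ty":0,"tz":-20,"yaw":0},
  {"tx":0,"ty":0,"tz":-10,"yaw":0},
  {"tx":0,"ty":0,"tz":-5,"yaw":0},
  {"tx":0,"ty":0,"tz":0,"yaw":0},
  {"tx":0,"ty":0,"tz":0,"yaw":0},
])

```text
clock: 17.75
position: [0.5077, -0.2981, 0.4073]
ee_rot: [-0.143, 0.99, 0.001, -0.0]
wrist_force: [-0.1, -0.7, -0.4]
opening: 0.0427
grip_force: 0.0
```

Run:
```python
from h import *
print(sensors.sense()["clock"])
w=cv2.resize(shot("wrist","w9")[120:360,200:360,::-1],(266,400))
f=lambda n,u,v,w,h:cv2.resize(shot(n,n+"9")[v:v+h,u:u+w,::-1],(266,400),interpolation=cv2.INTER_CUBIC)
cv2.imwrite("pics/z9.png",np.hstack([f("scene",166,142,60,90),f("side",295,204,60,90),w]))
```

```text
17.75
```

View pics/z9.png

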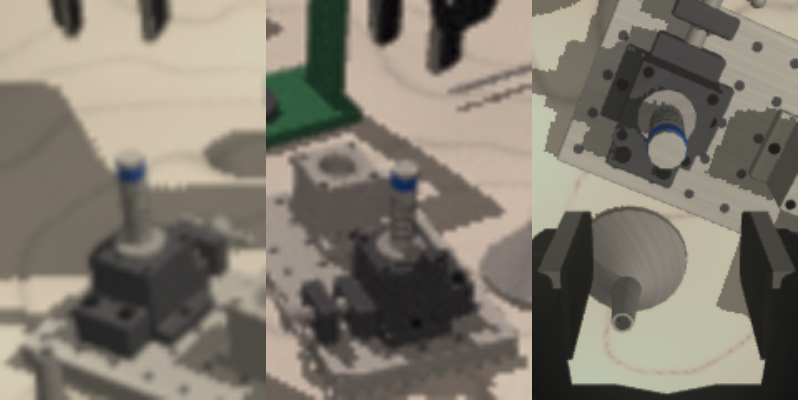

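The gauge stands upright with its collar on the dark housing (side crop around (400,245)). The gripper is clear of it, and the funnel is undisturbed.

```bash
python3 -c "
from plant import ctrl
print(ctrl.hand_in())"
```

```text
the job is handed in; nothing more can be done
None
```

The dark steel housing was the one in the clamp, so I used the 20 mm blue-ring gauge: it went into the bore tilted about 14°, was straightened and slid home until the collar sat on the housing, then released standing upright, and the job was handed in at about 18 s.

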